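Take down the pile of masking kit and put each piece in its place

TASK

Clear the pile on the scooter bench from the top down, one piece at a time, and put each thing away flat and upright: first the red tin into the round red tray, then the blue tape roll down over the steel post on the blue base, then the cork sanding block squarely in the aluminium tray between its two end lips, and last the yellow case squarely in the middle of the black mat with the yellow border. Lower each piece into place rather than dropping it, and leave the amber jar where it stands.

Things in the scene. Friction and masses are not known exactly. Their poses are not given: they have to be found in the camera images.
- tin_mid (a point): Red round tin with a steel band, 44 mm in diameter, 40 mm high, on top of the pile, standing on the tape roll. The point is its centre, 20 mm above its underside; z is up. About 0.11 kg.
- tape_mid (a point): Blue tape roll lying flat, a ring 62 mm in outer diameter, 24 mm high, with a hole 30 mm in diameter; second from the top, lying on the sanding block. The point is its centre, 12 mm above its underside; z is up. About 0.06 kg.
- block_mid (a point): Cork sanding block with a dark grey underside, 48 mm wide (its x) by 110 mm long (its y) by 30 mm high; third from the top, lying on the yellow case along it within about 9 degrees. The point is its centre, 15 mm above its underside; z is up. It is grasped across its 48 mm width. About 0.12 kg.
- case_mid (a point): Closed yellow plastic case with a thin black seam, 64 mm wide (its x) by 140 mm long (its y) by 40 mm high, at the bottom of the pile, on the bench. The point is its centre, 20 mm above its underside; z is up. It is grasped across its 64 mm width. About 0.35 kg; not fastened.
- tin_tray: The tin's place: fixed round red tray, 76 mm in outer diameter, 68 mm inside, floor 4 mm above the bench, with a lip whose top is 8 mm above the bench. Origin at the centre of its underside, at bench level.
- tape_post: The tape roll's place: fixed round blue base, 90 mm in diameter, its top 8 mm above the bench, with an upright steel post at its centre, 11 mm in diameter, whose top is 46 mm above the bench. The roll goes over the post and lies on the base. Origin at the centre of its underside, at bench level.
- block_tray: The sanding block's place: fixed aluminium tray, 80 mm wide (its x) by 146 mm long (its y), floor 4 mm above the bench, with a lip 6 mm thick along each of its two short ends only (134 mm between the lips, their tops 14 mm above the bench); the long sides are open. The block lies along the tray's y. Either way round will do. Origin at the centre of its underside, at bench level.
- case_mat: The case's place: fixed flat black rubber mat with a yellow border, 90 mm wide (its x) by 166 mm long (its y), 4 mm thick. The case lies along the mat's y. Either way round will do. Origin at the centre of its underside, at bench level.
- jar_mid (a point): Amber glass jar with a white cap, 60 mm in diameter, 75 mm high, standing loose on the bench; a bystander that is to be left where it is. The point is its centre, 37 mm above the bench.

How it is judged:
By the outcome, as a careful person would: the job done as asked, in the order asked, and still so for the second after the job is handed in, with the robot touching nothing.
It also fails if it takes over 120 s, if anything falls off the work surface, if the arm or the gripper's body presses on something with over 40 N, if the wrist force passes 120 N, or if a joint passes its speed limit or range.

ROBOT

A 6-joint arm with a two-finger parallel gripper is mounted at the origin on the work surface. World frame = base frame: x ahead of the robot, y to its left, z up, the work surface at z = 0. Lengths are in m, angles in rad, forces in N, time in s.
With the tool pointing down it reaches from about 0.375 to 0.9 m from the base axis. Payload 3.1 kg.
Tool frame: the origin (TCP) lies at the very end of the fingers, on their centre line; the grasp point (between the pads) lies 19 mm behind it; x points along the fingers, y is the direction in which the jaws open and shut, and the axes are right-handed (so a half turn about x gives the same grasp; the last joint's range is limited). The gripper opens to 87 mm and grips with 3 to 60 N. Pads are 19 mm wide; open, the fingers measure 117 mm over their backs; the gripper's body (75 mm by 190 mm) begins 51 mm behind the grasp point.
Start: joints at [-0.178, 0.527, 1.433, -0, 1.181, -0.178], TCP at [0.625, 0, 0.223] pointing down, gripper open.
Joint ranges: [-3.08, 3.08], [-0.75, 2.2], [0.22, 2.44], [-1.43, 4.57], [0, 2.65], [-2.85, 2.85]. Speed limits (rad/s): [2.79, 2.79, 3.14, 3.14, 3.14, 3.14].

INTERFACE

Orientations are given as a unit quaternion [x, y, z, w].
In Python, from rig import robot gives the robot as it stands.
- The arm moves only by the tool carry_out, never from a script. Its argument "commands" is a list that holds one entry, the list of rows, each a list of 5 numbers: the opening, from 0 (shut) to 1 (fully open), then the shift along the tool's x, y, z in mm, then the turn about the tool's x in degrees. In form: [[[hand, x, y, z, twist], ...]]. A call has 1 to 8 rows; each row shifts and turns the pose as measured when the row begins, along the tool's axes as they then stand; what a row does not reach is not made up. A row lasts 1/12 s, in which the tool goes at most 41.7 mm and 7.16 degrees, less where a joint would pass 70% of its speed; a pose out of reach is approached as far as the arm can. A call with a gripper value outside its range is refused whole. The fingers move at their own pace and stop on an object; "force" is the grip in N (left out, the last holds). Time passes only in rows, so rows that do not move let the fingers close. It gives the time, the measured TCP pose, the force and the opening at its end, in the units of the state.
- robot.get_obs(): the state, without advancing time (a new reading comes with each control period).
- robot.camera(name): name is "scene" or "side" or "wrist"; returns the picture (400x640x3 uint8, red, green, blue); there is no depth.
- robot.camera_model(name): a dict with "fx", "fy", "cx", "cy" (pixels), "R" (3x3) and "t" (3): a world point X has camera coordinates R X + t. Camera axes: x right, y down, z forward; pixel columns grow to the right and rows downward; lengths in m; the calibration is good to about 2 mm. The wrist camera is an equidistant fisheye: a pixel r from the principal point sees the ray r / f radians off the axis. A picture is of the moment at which its call begins: read the wrist's pose just before it. camera_model takes no time and is no camera call; for the wrist camera it gives the pose at the moment of the call.
- robot.hand_in(): hands the job in, once; it reports no verdict.
The state is a dict: "time": time; "q": joint angles; "joint_velocities": joint speeds; "joint_torque": joint torques, N m; "position": TCP position; "tool_rot": TCP orientation; "ft_force": force on the tool from outside, world axes, zero at the start; "moment": the same for the moment, N m; "grip_width": finger opening in m.
Only numpy, scipy, OpenCV 4.12 (cv2) and the standard library are available. Lean on these libraries where they do the work, as an engineer would, in place of code of your own. Each camera call takes 0.05 s, during which the arm holds its last target. There are 200 camera calls.

## Working session

There is one attempt and no reset: what is moved stays moved. The work goes in short steps, Python scripts to look and compute and a tool call to move; the robot and the scene stay as the last step left them, time stands still between calls to the robot, and variables do not carry over. Pictures are saved under pics/ and viewed, on a budget of 14 in all, crops included, one or two more only if the job needs it, and the job is handed in when it is done.

Besides the shell and the picture viewer there is one more tool, called as a command line: name --argument value ..., lists and objects as JSON in quotes. carry_out: Moves the arm, as the interface text tells. Its arguments: {"type":"object","properties":{"commands":{"type":"array"},"force":{"type":"number"}},"required":["commands"]}

```bash
mkdir -p pics
cat > h.py <<'E'
import numpy as np,cv2
from rig import robot
from scipy.spatial.transform import Rotation as Ro
def snap(n,f=None):
    m=robot.camera_model(n); im=robot.camera(n)
    if f: cv2.imwrite('pics/'+f,cv2.cvtColor(im,cv2.COLOR_RGB2BGR))
    return im,m
def ray(m,u,v,fish=False):
    R=np.array(m['R']);t=np.array(m['t'])
    a=np.array([(u-m['cx'])/m['fx'],(v-m['cy'])/m['fy']])
    if fish:
        r=np.linalg.norm(a)+1e-12; d=np.r_[a/r*np.sin(r),np.cos(r)]
    else: d=np.r_[a,1.]
    return -R.T@t, R.T@d
def onz(m,u,v,z,fish=False):
    o,d=ray(m,u,v,fish); return o+d*(z-o[2])/d[2]
E
python3 - <<'E'
from h import *
o=robot.get_obs();print(o['position'],o['tool_rot'],o['grip_width'],o['time'])
ims=[]
for n in('scene','side','wrist'):
    im,m=snap(n,n+'0.png'); print(n,{k:np.round(np.array(v),3).tolist() for k,v in m.items()})
E
```

```text
[6.24279288e-01 1.59329629e-04 2.21564377e-01] [ 0.4995767   0.50061892 -0.50044131  0.49936191] 0.08710275834934196 0.0
scene {'fx': 421.15, 'fy': 421.15, 'cx': 320.857, 'cy': 204.892, 'R': [[-0.773, 0.635, -0.001], [0.55, 0.669, -0.5], [-0.317, -0.387, -0.866]], 't': [0.411, -0.246, 1.054]}
side {'fx': 397.004, 'fy': 397.004, 'cx': 316.076, 'cy': 195.734, 'R': [[0.711, -0.703, -0.013], [-0.496, -0.488, -0.718], [0.499, 0.517, -0.695]], 't': [-0.383, 0.349, 0.563]}
wrist {'fx': 309.707, 'fy': 309.707, 'cx': 319.15, 'cy': 197.587, 'R': [[1.0, 0.0, -0.002], [0.001, -0.956, 0.295], [-0.002, -0.295, -0.956]], 't': [-0.623, -0.034, 0.392]}
```

View pics/scene0.png

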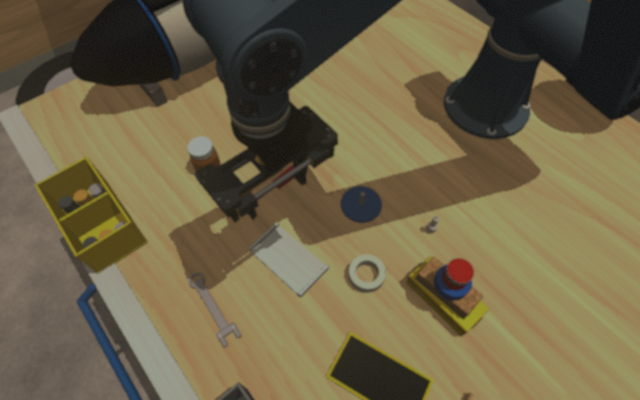

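View pics/wrist0.png

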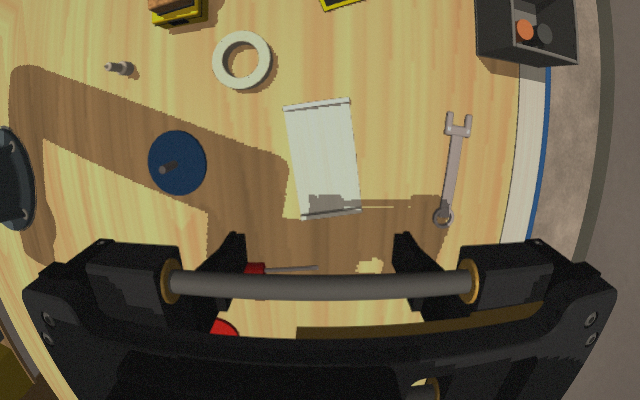

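View pics/side0.png

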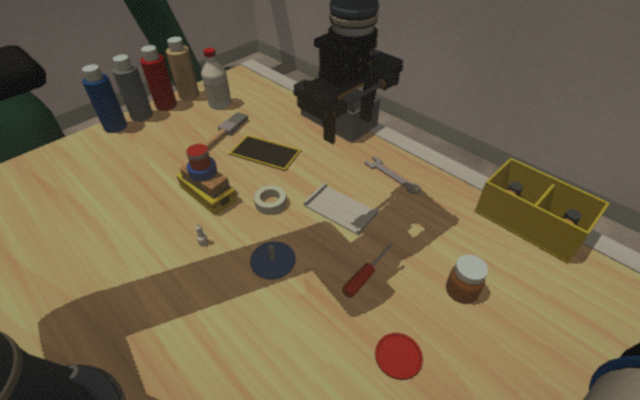

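The scene view shows the pile at (455,285), the mat at (380,370), the aluminium tray at (289,258) and the post at (361,204). The side view shows the red tray at (399,356), the mat at (265,152), the post base at (272,260) and the tin at (198,155). The wrist view shows the block tray at (322,158) and the post base at (177,163). I'll measure them all now.

```bash
cat >> h.py <<'E'
def mask(im,lo,hi,box=None):
    h=cv2.cvtColor(im,cv2.COLOR_RGB2HSV)
    k=cv2.inRange(h,lo,hi)
    if lo[0]==0 and hi[0]<15 and lo[1]>150: k|=cv2.inRange(h,(170,lo[1],lo[2]),(180,255,255))
    if box:
        b=np.zeros_like(k);b[box[1]:box[3],box[0]:box[2]]=1;k=k*b
    return k
def big(k):
    return max(cv2.findContours(k,cv2.RETR_EXTERNAL,cv2.CHAIN_APPROX_NONE)[0],key=cv2.contourArea)[:,0,:].astype(float)
def pts(m,c,z,fish=False): return np.array([onz(m,u,v,z,fish) for u,v in c])
def circ(P):
    (x,y),(a,b),an=cv2.fitEllipse((P[:,:2]*1000).astype(np.float32)); return np.round([x,y,a,b],1)
def rect(P):
    r=cv2.minAreaRect((P[:,:2]*1000).astype(np.float32)); return np.round(np.r_[r[0],r[1],r[2]],1)
E
python3 - <<'E'
from h import *
I={n:cv2.cvtColor(cv2.imread(f'pics/{n}0.png'),cv2.COLOR_BGR2RGB) for n in('scene','side','wrist')}
M={n:robot.camera_model(n) for n in I}
def show(n,lab,lo,hi,box,z,f):
    try:
        c=big(mask(I[n],lo,hi,box)); print(n,lab,f(pts(M[n],c,z,n=='wrist')),'px',c.mean(0).round(),len(c))
    except Exception as e: print(n,lab,e)
show('side','redtray',(0,160,90),(10,255,255),(360,320,440,390),.008,circ)
show('side','post',(100,100,30),(130,255,255),(240,230,310,290),.008,circ)
show('scene','post',(100,100,30),(130,255,255),(330,170,400,230),.008,circ)
show('wrist','post',(100,100,30),(130,255,255),(130,110,230,210),.008,circ)
show('scene','tin',(0,170,90),(8,255,255),(430,245,490,290),.130,circ)
show('side','tin',(0,170,90),(8,255,255),(170,130,220,170),.130,circ)
show('scene','mat',(0,0,0),(180,255,70),(325,330,440,400),.004,rect)
show('side','mat',(0,0,0),(180,255,70),(225,130,305,170),.004,rect)
show('wrist','btray',(0,0,120),(180,45,255),(270,85,370,225),.006,rect)
show('side','btray',(0,0,120),(180,45,255),(300,180,380,235),.006,rect)
show('scene','btray',(0,0,120),(180,45,255),(240,220,335,300),.006,rect)
show('scene','case',(22,140,100),(32,255,255),(400,250,495,335),.04,rect)
for n,lab,u,v,z in[('side','jar',472,267,.075),('side','jarbase',465,290,0)]: print(lab,onz(M[n],u,v,z).round(3))
print(Ro.from_quat(robot.get_obs()['tool_rot']).as_matrix().round(2))
E
```

```text
side redtray [ 450.  -278.2   72.3   73.8] px [399. 356.] 130
side post max() iterable argument is empty
scene post max() iterable argument is empty
wrist post [432.6  15.   85.9  87.3] px [177. 162.] 171
scene tin [446.6 260.1  39.   39.8] px [460. 270.] 65
side tin [450.2 265.4  34.9  38.1] px [197. 150.] 43
scene mat [641.7 293.9  76.4 152.8  20.8] px [379. 375.] 222
side mat [642.9 294.6  72.5 147.8  20.5] px [265. 152.] 127
wrist btray [628.   18.8  79.8 139.8   8.1] px [323. 153.] 344
side btray [626.4  12.6  77.8 133.    8. ] px [341. 210.] 150
scene btray [629.5  17.4  80.3 136.6   8.9] px [290. 259.] 163
scene case [448.3 297.3  63.8  79.8   0.8] px [461. 313.] 118
jar [ 0.631 -0.287  0.075]
jarbase [ 0.638 -0.29   0.   ]
[[-0.  1.  0.]
 [ 0.  0. -1.]
 [-1. -0. -0.]]
```

carry_out --commands '[[[1,-7,-25,-16,0],[1,-7,-25,-16,0],[1,-7,-25,-16,0],[1,-7,-25,-16,0],[1,-7,-25,-16,0],[1,-7,-25,-16,0],[1,0,-25,-10,0],[1,0,0,0,0]]]'

```text
time: 0.82
position: [0.4406, 0.1087, 0.2608]
tool_rot: [-0.499, -0.501, 0.503, -0.496]
ft_force: [-0.3, -0.1, -0.5]
grip_width: 0.0869
```

Run:
```python
from h import *
o=robot.get_obs();print(np.round(o['position'],4),o['time'])
im,m=snap('wrist','wrist1.png')
```

```text
[0.4406 0.1087 0.2608] 0.8167
```

View pics/wrist1.png

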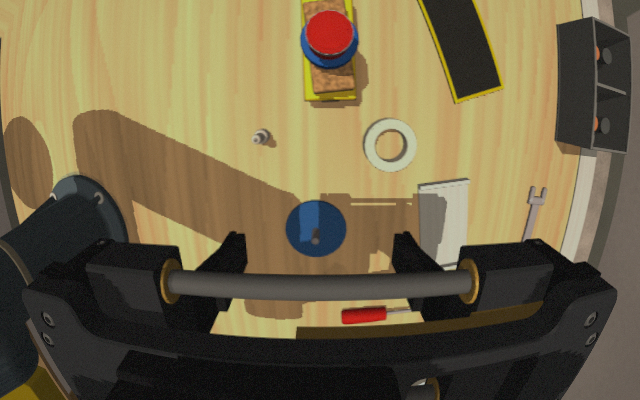

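The wrist view shows the tin at (330,35) on the tape roll. The block and case run nearly along world y, with the case's near edge at about (330,100). The post base is at (316,228), and the mat is at the top right.

Run:
```python
from h import *
im=cv2.cvtColor(cv2.imread('pics/wrist1.png'),cv2.COLOR_BGR2RGB); m=robot.camera_model('wrist')
def show(lab,lo,hi,box,z,f):
    c=big(mask(im,lo,hi,box)); print(lab,f(pts(m,c,z,True)),'px',c.mean(0).round(),c.min(0),c.max(0))
show('tin',(0,170,100),(8,255,255),(290,0,370,75),.134,circ)
show('post',(100,100,30),(130,255,255),(270,180,360,270),.008,circ)
k=big(mask(im,(15,60,20),(45,255,255),(295,0,365,110)))
# case/block edges by row from hsv
hsv=cv2.cvtColor(im,cv2.COLOR_RGB2HSV)
for r in(78,86,97):print(r,[tuple(int(q) for q in hsv[r,u]) for u in range(296,364,3)])
print([tuple(int(q) for q in hsv[v,330]) for v in range(80,112,2)])
```

```text
tin [451.9 260.9  40.9  41.5] px [329.  32.] [307.  11.] [351.  53.]
post [435.8  14.8  84.9  86.4] px [315. 228.] [286. 201.] [345. 256.]
78 [(29, 92, 194), (29, 95, 191), (25, 105, 179), (29, 206, 192), (31, 205, 198), (27, 174, 160), (16, 149, 178), (16, 151, 183), (15, 145, 192), (16, 147, 170), (15, 143, 152), (15, 142, 149), (15, 145, 163), (15, 148, 159), (15, 145, 171), (15, 148, 171), (15, 147, 175), (15, 148, 179), (15, 146, 176), (16, 150, 129), (18, 135, 121), (16, 126, 130), (17, 127, 135)]
86 [(29, 92, 192), (29, 94, 193), (25, 100, 191), (28, 218, 191), (31, 208, 197), (30, 199, 182), (16, 150, 184), (16, 151, 188), (16, 144, 193), (16, 152, 164), (15, 143, 164), (15, 146, 176), (15, 146, 183), (16, 148, 179), (15, 141, 154), (15, 144, 177), (14, 146, 180), (15, 146, 164), (15, 149, 170), (15, 148, 162), (18, 147, 113), (17, 131, 128), (16, 125, 137)]
97 [(30, 92, 191), (28, 95, 193), (24, 104, 194), (27, 206, 178), (31, 197, 201), (31, 200, 198), (31, 200, 199), (31, 199, 197), (23, 205, 139), (24, 218, 138), (23, 195, 140), (23, 201, 138), (23, 198, 138), (28, 202, 182), (28, 209, 178), (26, 219, 176), (26, 213, 176), (26, 215, 174), (27, 210, 193), (27, 215, 191), (21, 155, 133), (16, 126, 132), (23, 106, 174)]
[(15, 144, 150), (16, 149, 166), (15, 144, 167), (15, 146, 178), (15, 148, 181), (15, 141, 125), (23, 174, 95), (24, 218, 137), (24, 229, 136), (24, 216, 123), (22, 138, 61), (17, 116, 110), (17, 123, 122), (15, 122, 127), (20, 111, 179), (21, 111, 193)]
```

carry_out --commands '[[[1,-7,1,-12,0],[1,-7,1,-12,0],[1,-7,1,-12,0],[1,-7,1,-12,0],[1,-7,1,-12,0],[1,0,0,0,0]]]'

```text
time: 1.37
position: [0.455, 0.1683, 0.2974]
tool_rot: [-0.502, -0.498, 0.502, -0.498]
ft_force: [0.9, -0.4, -0.9]
grip_width: 0.0869
```

Run:
```python
from h import *
im,m=snap('wrist','wrist2.png');print(robot.get_obs()['position'])
cv2.imwrite('pics/c2.png',cv2.resize(cv2.cvtColor(im[0:200,220:500],cv2.COLOR_RGB2BGR),None,fx=2.8,fy=2.8))
```

```text
[0.4545366  0.16732358 0.29670768]
```

View pics/c2.png

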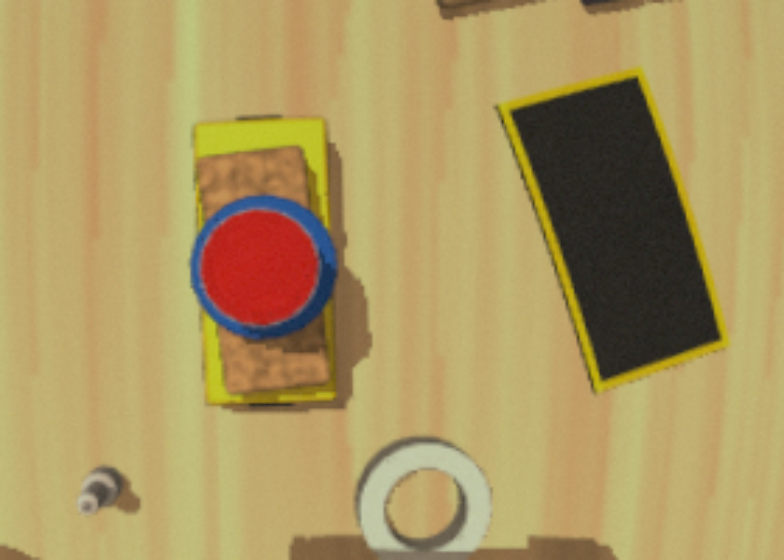

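The crop shows the tin at (260,267) and the tape roll around it. The block corners are at (196,158), (302,147), (328,380) and (225,392). The case corners are at (193,123), (326,118), (336,398) and (207,405). The mat corners are at (500,107), (641,70), (727,345) and (597,392).

```bash
cat >> h.py <<'E'
def quad(m,C,z,off=(220,0),s=2.8,fish=True):
    P=pts(m,np.array(C)/s+np.array(off),z,fish)[:,:2]*1000  # TL TR BR BL in image
    c=P.mean(0); y=(P[0]+P[1]-P[2]-P[3])/2; x=(P[1]+P[2]-P[0]-P[3])/2
    return c.round(1),'w %.1f l %.1f'%(np.linalg.norm(x),np.linalg.norm(y)),'yaw y-axis-90: %.1f x: %.1f'%(np.degrees(np.arctan2(y[1],y[0]))-90,np.degrees(np.arctan2(x[1],x[0])))
E
python3 - <<'E'
from h import *
im=cv2.cvtColor(cv2.imread('pics/wrist2.png'),cv2.COLOR_BGR2RGB); m=robot.camera_model('wrist')
c=big(mask(im,(0,170,100),(8,255,255),(280,60,350,130)));print('tin',circ(pts(m,c,.134,True)))
k=mask(im,(100,100,30),(130,255,255),(270,50,360,130))|mask(im,(0,120,60),(12,255,255),(280,60,350,130)); c=big(k);
u=c[c[:,1]<108];print('tape',circ(pts(m,cv2.convexHull(c.astype(np.float32))[:,0],.094,True)))
print('block',quad(m,[(196,158),(302,147),(328,380),(225,392)],.07))
print('case',quad(m,[(193,123),(326,118),(336,398),(207,405)],.04))
print('mat',quad(m,[(500,107),(641,70),(727,345),(597,392)],.004))
E
```

```text
tin [446.9 260.3  41.   41.3]
tape [447.7 261.8  59.4  59.7]
block (array([447.5, 261.1]), 'w 46.6 l 106.1', 'yaw y-axis-90: 6.1 x: 5.7')
case (array([448.3, 266.2]), 'w 62.8 l 137.3', 'yaw y-axis-90: 1.9 x: 2.0')
mat (array([640.5, 292.2]), 'w 87.0 l 162.7', 'yaw y-axis-90: 20.5 x: 20.7')
```

carry_out --commands '[[[1,0,-2,-24,0],[1,0,-2,-24,0],[1,0,-2,-24,0],[1,0,-1,-21,0],[1,0,0,0,0]]]'

```text
time: 1.83
position: [0.4517, 0.258, 0.293]
tool_rot: [-0.502, -0.495, 0.506, -0.497]
ft_force: [-0.5, 0.2, 0.8]
grip_width: 0.0873
```

carry_out --commands '[[[1,20,0,0,0],[1,25,0,0,0],[1,25,0,0,0],[1,25,0,0,0],[1,25,0,0,0],[1,20,0,0,0],[1,10,0,0,0],[1,0,0,0,0]]]'

```text
time: 2.5
position: [0.4568, 0.2471, 0.1343]
tool_rot: [-0.501, -0.493, 0.507, -0.499]
ft_force: [-1.3, -1.0, -0.0]
grip_width: 0.0868
```

carry_out --commands '[[[1,0,-5,-7,0],[1,0,-4,-6,0],[1,10,0,0,0],[1,10,0,0,0],[1,6,0,-1,0],[1,0,0,0,0]]]'

```text
time: 3.0
position: [0.4497, 0.2602, 0.1076]
tool_rot: [-0.502, -0.491, 0.507, -0.5]
ft_force: [0.7, -1.5, 0.6]
grip_width: 0.0866
```

carry_out --commands '[[[1,4,-2,0,0],[0.6,0,0,0,0],[0.4,0,0,0,0],[0.3,0,0,0,0],[0.3,0,0,0,0],[0.3,0,0,0,0],[0.3,0,0,0,0],[0.3,0,0,0,0]]]' --force 15

```text
time: 3.67
position: [0.4484, 0.2606, 0.1039]
tool_rot: [-0.503, -0.491, 0.506, -0.5]
ft_force: [0.9, -0.0, -0.8]
grip_width: 0.0485
```

carry_out --commands '[[[0.3,0,0,0,0],[0.3,-5,0,0,0],[0.3,-10,0,0,0],[0.3,-15,0,0,0]]]'

```text
time: 4.0
position: [0.4458, 0.26, 0.1328]
tool_rot: [-0.5, -0.492, 0.508, -0.499]
ft_force: [0.8, -0.7, -1.3]
grip_width: 0.0438
```

carry_out --commands '[[[0.3,-15,0,10,0],[0.3,-15,0,20,0],[0.3,0,0,30,0],[0.3,0,0,35,0],[0.3,0,0,35,0],[0.3,0,0,35,0],[0.3,0,0,35,0],[0.3,0,0,35,0]]]'

```text
time: 4.67
position: [0.4462, 0.0244, 0.1768]
tool_rot: [0.502, 0.493, -0.499, 0.506]
ft_force: [0.4, -0.7, -1.2]
grip_width: 0.044
```

carry_out --commands '[[[0.3,0,0,35,0],[0.3,0,0,35,0],[0.3,0,0,35,0],[0.3,0,0,35,0],[0.3,0,0,35,0],[0.3,0,0,35,0],[0.3,0,0,20,0],[0.3,0,0,0,0]]]'

```text
time: 5.33
position: [0.4451, -0.225, 0.1875]
tool_rot: [0.504, 0.486, -0.501, 0.509]
ft_force: [0.1, -0.4, -1.4]
grip_width: 0.0437
```

carry_out --commands '[[[0.3,0,2,20,0],[0.3,0,2,20,0],[0.3,0,1,13,0],[0.3,20,0,0,0],[0.3,25,0,0,0],[0.3,25,0,0,0],[0.3,20,0,0,0],[0.3,0,0,0,0]]]'

```text
time: 6.0
position: [0.4533, -0.2802, 0.1019]
tool_rot: [0.506, 0.484, -0.5, 0.51]
ft_force: [-0.3, 1.0, -1.7]
grip_width: 0.0436
```

Run:
```python
from h import *
o=robot.get_obs();print(o['position'],np.degrees(o['q']).round(1));print(Ro.from_quat(o['tool_rot']).as_matrix().round(3))
q=o['q'];print(q[1]+q[2]+q[4])
im,m=snap('side','side3.png');cv2.imwrite('pics/c3.png',cv2.resize(cv2.cvtColor(im[200:400,300:540],cv2.COLOR_RGB2BGR),None,fx=2.5,fy=2.5))
```

```text
[ 0.45331987 -0.28018817  0.10188563] [-44.   32.9 103.1   0.6  41.8 -43.7]
[[ 0.032  0.999 -0.012]
 [-0.022 -0.011 -1.   ]
 [-0.999  0.032  0.021]]
3.1036243332465485
```

View pics/c3.png

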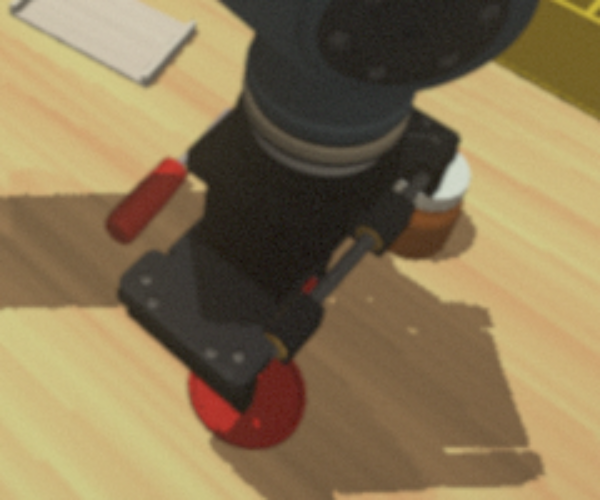

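carry_out --commands '[[[0.3,18,-2,-1,0],[0.3,18,-2,-1,0],[0.3,18,-2,0,0],[0.3,14,0,0,0],[0.3,0,0,0,0]]]'

```text
time: 6.47
position: [0.4551, -0.2807, 0.0409]
tool_rot: [0.505, 0.48, -0.499, 0.516]
ft_force: [0.4, 0.3, -0.8]
grip_width: 0.0436
```

carry_out --commands '[[[0.3,8,-4,-2,0],[0.3,8,-3,-1,0],[0.3,6,-1,0,0],[0.3,0,0,0,0]]]'

```text
time: 6.8
position: [0.4501, -0.279, 0.0216]
tool_rot: [0.505, 0.478, -0.498, 0.519]
ft_force: [0.7, 0.9, -2.1]
grip_width: 0.0435
```

carry_out --commands '[[[0.3,4,0,0,0],[0.3,3,0,0,0],[0.3,0,0,0,0]]]'

```text
time: 7.05
position: [0.4511, -0.2799, 0.0151]
tool_rot: [0.505, 0.477, -0.498, 0.519]
ft_force: [0.3, 0.4, -1.0]
grip_width: 0.0434
```

carry_out --commands '[[[0.3,2,0,0,0],[0.3,0,0,0,0]]]'

```text
time: 7.22
position: [0.4516, -0.2806, 0.0144]
tool_rot: [0.505, 0.476, -0.498, 0.52]
ft_force: [-0.2, -0.4, -1.1]
grip_width: 0.0433
```

carry_out --commands '[[[0.3,2,0,0,0],[0.3,1,0,0,0],[0.3,0,0,0,0]]]'

```text
time: 7.47
position: [0.4521, -0.2812, 0.0141]
tool_rot: [0.504, 0.476, -0.498, 0.521]
ft_force: [-0.3, -0.1, -1.9]
grip_width: 0.0436
```

carry_out --commands '[[[0.3,3,0,0,0],[0.3,3,0,0,0]]]'

```text
time: 7.63
position: [0.4527, -0.2821, 0.0112]
tool_rot: [0.504, 0.475, -0.498, 0.522]
ft_force: [-5.2, 2.2, 23.3]
grip_width: 0.0439
```

carry_out --commands '[[[0.3,-2,0,0,0],[0.3,0,0,0,0]]]'

```text
time: 7.8
position: [0.453, -0.2825, 0.014]
tool_rot: [0.504, 0.474, -0.498, 0.523]
ft_force: [0.0, -0.1, -1.4]
grip_width: 0.0443
```

carry_out --commands '[[[0.3,0,-3,-4,0],[0.3,0,0,0,0],[0.3,2,0,0,0],[0.3,1,0,0,0],[0.3,0,0,0,0]]]'

```text
time: 8.22
position: [0.4505, -0.2788, 0.0113]
tool_rot: [0.504, 0.474, -0.498, 0.524]
ft_force: [-0.9, -0.2, -1.9]
grip_width: 0.0442
```

carry_out --commands '[[[0.3,1,0,0,0],[0.54,0,0,0,0],[0.56,0,0,0,0],[0.6,0,0,0,0],[0.8,0,0,0,0],[1,0,0,0,0],[1,0,0,0,0],[1,0,0,0,0]]]'

```text
time: 8.88
position: [0.4537, -0.2807, 0.011]
tool_rot: [0.504, 0.471, -0.498, 0.526]
ft_force: [2.5, 0.1, 3.3]
grip_width: 0.071
```

carry_out --commands '[[[1,0,0,0,0],[1,-10,0,0,0],[1,-15,0,0,0],[1,-20,0,0,0],[1,-20,0,0,0],[1,-20,0,0,0],[1,-20,0,0,0],[1,0,0,0,0]]]'

```text
time: 9.55
position: [0.4411, -0.2715, 0.1187]
tool_rot: [0.503, 0.478, -0.498, 0.52]
ft_force: [-0.5, -0.3, -0.0]
grip_width: 0.0872
```

Run:
```python
from h import *
o=robot.get_obs();print(o['position'],o['q'],o['time']);print(Ro.from_quat(o['tool_rot']).as_matrix()[:,0].round(3))
```

```text
[ 0.44108776 -0.27149866  0.1187404 ] [-0.77122101  0.52419899  1.84205938  0.0088035   0.71463681 -0.77434835] 9.55
[ 0.048 -0.038 -0.998]
```

carry_out --commands '[[[1,-16,-5,-34,0],[1,-16,-5,-34,0],[1,-16,-5,-34,0],[1,-16,-5,-34,0],[1,-16,-5,-34,0],[1,-16,-5,-34,0],[1,-16,-5,-34,0],[1,-16,-5,-34,0]]]'

```text
time: 10.22
position: [0.3897, 0.0097, 0.2339]
tool_rot: [0.504, 0.477, -0.505, 0.514]
ft_force: [0.2, 1.5, 0.3]
grip_width: 0.0872
```

```bash
cat >> h.py <<'E'
def st():
    o=robot.get_obs();A=Ro.from_quat(o['tool_rot']).as_matrix()
    print(np.round(o['position'],4),'ax',A[:,0].round(3),'jaw yaw %.1f'%np.degrees(np.arctan2(A[1,1],A[0,1])),'q',np.round(o['q'],3),'t %.2f'%o['time'],'w %.4f'%o['grip_width'])
def go(x,y,z):
    "shift in tool axes, mm"
    o=robot.get_obs();A=Ro.from_quat(o['tool_rot']).as_matrix(); print('shift',(A.T@(np.array([x,y,z])/1000-o['position'])*1000).round(1))
E
python3 -c "
from h import *
st();im,m=snap('side','s4.png');cv2.imwrite('pics/c4.png',cv2.resize(cv2.cvtColor(im[300:400,340:460],cv2.COLOR_RGB2BGR),None,fx=4,fy=4))
c=big(mask(im,(0,160,60),(10,255,255),(360,310,440,395)));print(c.min(0),c.max(0))"
```

```text
[0.3897 0.0097 0.2339] ax [ 0.035 -0.038 -0.999] jaw yaw -1.0 q [-0.241  0.175  1.991 -0.036  0.932 -0.202] t 10.22 w 0.0872
[376. 332.] [421. 378.]
```

View pics/c4.png

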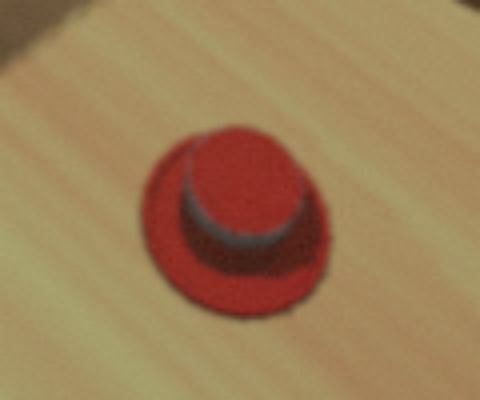

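The tin stands upright inside the tray, with its cap at (245,180) in the crop. The tool axis has drifted by about 3°, so I'll try pushing against the inner reach limit to bring it back.

carry_out --commands '[[[1,0,-25,0,0],[1,0,-25,0,0],[1,0,-25,0,0]]]'

```text
time: 10.52
position: [0.3145, 0.0191, 0.2337]
tool_rot: [0.502, 0.48, -0.498, 0.519]
ft_force: [-0.8, -0.3, 0.3]
grip_width: 0.0869
```

```bash
python3 -c "
from h import *
st()"
```

```text
[0.3145 0.0191 0.2337] ax [ 0.044 -0.035 -0.998] jaw yaw 0.0 q [-0.276  0.054  2.145 -0.028  0.89  -0.259] t 10.52 w 0.0869
```

carry_out --commands '[[[1,-5,17,-20,0],[1,-5,17,-20,0],[1,-5,17,-20,0],[1,-5,17,-20,0],[1,-5,17,-20,0],[1,-5,17,-20,0],[1,0,17,-16,0],[1,0,17,-16,0]]]'

```text
time: 11.18
position: [0.4297, 0.1746, 0.2537]
tool_rot: [-0.494, -0.487, 0.51, -0.508]
ft_force: [-0.4, 0.4, 0.1]
grip_width: 0.0871
```

```bash
cat > lk.py <<'E'
from h import *
import sys
st();im,m=snap('wrist',sys.argv[1]+'.png')
c=big(mask(im,(100,100,30),(130,255,255),(200,10,420,200)));P=pts(m,c,.094,True);print('tape',circ(P),c.mean(0));x,y=circ(P)[:2];go(x,y,200)
E
python3 lk.py w5; python3 -c "
from h import *
st()"
```

```text
[0.4297 0.1746 0.2537] ax [ 0.005 -0.038 -0.999] jaw yaw -0.5 q [ 0.17   0.272  1.777 -0.043  1.094  0.198] t 11.18 w 0.0871
tape [450.6 265.3  54.6  58.8] [339.02439024  91.2195122 ]
shift [ 51.1  14.9 -90.2]
[0.4343 0.177  0.254 ] ax [ 0.011 -0.034 -0.999] jaw yaw -0.5 q [ 0.172  0.276  1.769 -0.04   1.091  0.199] t 11.23 w 0.0869
```

carry_out --commands '[[[1,10,4,-22,0],[1,15,4,-22,0],[1,15,4,-22,0],[1,15,3,-20,0],[1,20,0,0,0],[1,20,0,0,0],[1,20,0,0,0],[1,0,0,0,0]]]'

```text
time: 11.9
position: [0.4503, 0.2598, 0.1269]
tool_rot: [-0.492, -0.488, 0.51, -0.51]
ft_force: [-0.7, -0.0, -0.5]
grip_width: 0.0869
```

```bash
python3 -c "
from h import *
st();go(449,262.5,65)"
```

```text
[0.4503 0.2598 0.1269] ax [ 0.004 -0.04  -0.999] jaw yaw -0.3 q [ 0.331  0.535  1.773 -0.052  0.844  0.371] t 11.90 w 0.0869
shift [61.8 -1.6 -5.2]
```

carry_out --commands '[[[1,15,0,-2,0],[1,15,0,-2,0],[1,15,0,-2,0],[1,15,0,-2,0],[1,0,0,0,0]]]'

```text
time: 12.32
position: [0.4493, 0.2626, 0.0654]
tool_rot: [-0.49, -0.488, 0.512, -0.509]
ft_force: [-0.3, -0.4, 0.3]
grip_width: 0.0869
```

```bash
python3 -c "
from h import *
st();go(449,262.5,65)"
```

```text
[0.4493 0.2626 0.0654] ax [-0.001 -0.043 -0.999] jaw yaw -0.3 q [ 0.338  0.643  1.804 -0.062  0.71   0.391] t 12.32 w 0.0869
shift [ 0.4 -0.3  0.1]
```

carry_out --commands '[[[1,-8,0,0,0],[0.75,0,0,0,0],[0.6,0,0,0,0],[0.5,0,0,0,0],[0.5,0,0,0,0],[0.5,0,0,0,0],[0.5,0,0,0,0]]]' --force 15

```text
time: 12.9
position: [0.4515, 0.2625, 0.0796]
tool_rot: [-0.492, -0.487, 0.51, -0.51]
ft_force: [-0.8, -0.0, -1.2]
grip_width: 0.0607
```

carry_out --commands '[[[0.5,0,0,0,0],[0.5,-5,0,0,0],[0.5,-15,0,0,0],[0.5,-20,0,0,0],[0.5,-20,0,0,0],[0.5,0,0,0,0]]]'

```text
time: 13.4
position: [0.4497, 0.2647, 0.1411]
tool_rot: [-0.491, -0.488, 0.512, -0.509]
ft_force: [-0.3, -0.4, -0.5]
grip_width: 0.0611
```

carry_out --commands '[[[0.5,-3,0,20,0],[0.5,0,-2,35,0],[0.5,0,-2,35,0],[0.5,0,-2,35,0],[0.5,0,-2,35,0],[0.5,0,-2,35,0],[0.5,0,-2,30,0],[0.5,0,0,10,0]]]'

```text
time: 14.07
position: [0.4375, 0.0255, 0.1532]
tool_rot: [0.49, 0.49, -0.507, 0.513]
ft_force: [-0.3, 0.2, -1.0]
grip_width: 0.0611
```

Run:
```python
from h import *
st();go(434.5,15,90)
for n,p in(('side',(260,270)),('scene',(350,200))):
    im=cv2.cvtColor(cv2.imread(f'pics/{n}0.png'),cv2.COLOR_BGR2RGB);m=robot.camera_model(n)
    print(cv2.cvtColor(im,cv2.COLOR_RGB2HSV)[p[1],p[0]])
    b=(235,230,310,290) if n=='side' else (330,170,400,230)
    k=mask(im,(85,60,0),(150,255,255),b);c=big(k);c=cv2.convexHull(c.astype(np.float32))[:,0]
    print(n,circ(pts(m,c,.008)),c.mean(0))
im,m=snap('side','s6.png');cv2.imwrite('pics/c6.png',cv2.resize(cv2.cvtColor(im[150:310,180:380],cv2.COLOR_RGB2BGR),None,fx=3.5,fy=3.5))
```

```text
[0.4375 0.0255 0.1532] ax [ 0.006 -0.04  -0.999] jaw yaw 0.3 q [-0.17   0.397  1.961 -0.055  0.771 -0.136] t 14.07 w 0.0611
shift [63.6 -3.5  7.9]
[110  64  60]
side [430.5  11.5  81.2  83.4] [274.5238 260.0476]
[108  85  60]
scene [432.8  14.   82.   83.4] [360.32 204.4 ]
```

View pics/c6.png

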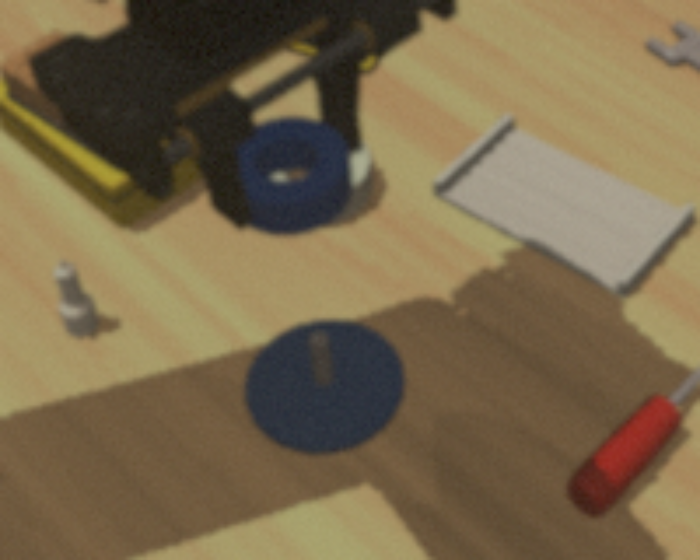

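The side crop shows the roll level in the fingers at (295,175), and the post tip at (318,340). I take the post to be at about (433,14).

carry_out --commands '[[[0.5,0,-2,5,0],[0.5,15,-1,4,0],[0.5,20,0,0,0],[0.5,20,0,-1,0],[0.5,10,0,-1,0],[0.5,0,0,0,0]]]'

```text
time: 14.62
position: [0.4359, 0.0156, 0.0862]
tool_rot: [0.491, 0.488, -0.506, 0.513]
ft_force: [-0.0, 0.3, -1.4]
grip_width: 0.0611
```

Run:
```python
from h import *
st();go(433,14,20)
```

```text
[0.4359 0.0156 0.0862] ax [ 0.01  -0.04  -0.999] jaw yaw 0.2 q [-0.195  0.532  2.025 -0.07   0.568 -0.14 ] t 14.62 w 0.0611
shift [66.2 -3.6 -1.1]
```

carry_out --commands '[[[0.5,5,-3,0,0],[0.5,12,-1,-1,0],[0.5,14,0,-1,0],[0.5,14,0,-1,0],[0.5,10,0,0,0],[0.5,0,0,0,0]]]'

```text
time: 15.12
position: [0.4332, 0.0193, 0.0304]
tool_rot: [0.491, 0.489, -0.504, 0.516]
ft_force: [-1.1, 0.1, -0.8]
grip_width: 0.0615
```

Run:
```python
from h import *
st();go(433,14,18)
```

```text
[0.4332 0.0193 0.0304] ax [ 0.015 -0.041 -0.999] jaw yaw 0.6 q [-0.187  0.657  2.063 -0.096  0.401 -0.111] t 15.12 w 0.0615
shift [12.6 -0.4  4.7]
```

carry_out --commands '[[[0.5,4,0,4,0],[0.5,5,0,0,0],[0.5,0,0,0,0]]]'

```text
time: 15.37
position: [0.4339, 0.0152, 0.0221]
tool_rot: [0.49, 0.489, -0.503, 0.517]
ft_force: [-0.4, -0.5, -0.3]
grip_width: 0.0608
```

carry_out --commands '[[[0.5,3,0,0,0],[0.5,0,0,0,0]]]'

```text
time: 15.53
position: [0.4346, 0.0149, 0.0196]
tool_rot: [0.491, 0.488, -0.503, 0.518]
ft_force: [1.0, -0.4, -0.3]
grip_width: 0.0613
```

carry_out --commands '[[[0.5,3,0,0,0],[0.5,1,0,0,0]]]'

```text
time: 15.7
position: [0.4353, 0.0147, 0.0166]
tool_rot: [0.491, 0.487, -0.502, 0.518]
ft_force: [-1.2, 2.9, 15.0]
grip_width: 0.0613
```

carry_out --commands '[[[0.73,0,0,0,0],[0.76,0,0,0,0],[0.85,0,0,0,0],[1,0,0,0,0],[1,0,0,0,0],[1,0,0,0,0],[1,-8,0,0,0],[1,-15,0,0,0]]]'

```text
time: 16.37
position: [0.4339, 0.0157, 0.039]
tool_rot: [0.491, 0.488, -0.503, 0.517]
ft_force: [-0.6, -0.2, 0.6]
grip_width: 0.0864
```

carry_out --commands '[[[1,-30,0,0,0],[1,-30,0,0,0],[1,-30,3,-30,0],[1,-30,3,-30,0],[1,-30,3,-30,0],[1,0,3,-35,0],[1,0,3,-35,0],[1,0,0,0,0]]]'

```text
time: 17.03
position: [0.4472, 0.1856, 0.1952]
tool_rot: [0.497, 0.485, -0.501, 0.516]
ft_force: [0.8, 0.3, -0.3]
grip_width: 0.0866
```

Run:
```python
from h import *
st()
im,m=snap('side','s7.png');a=im[220:300,220:340]
im2,m=snap('wrist','w7.png');b=im2[0:220,200:480]
cv2.imwrite('pics/c7.png',cv2.cvtColor(np.vstack([cv2.resize(b,(700,550)),]),cv2.COLOR_RGB2BGR)[:,:])
cv2.imwrite('pics/c7.png',cv2.cvtColor(np.hstack([cv2.resize(b,(560,440)),np.vstack([cv2.resize(a,(240,160)),np.zeros((280,240,3),np.uint8)])]),cv2.COLOR_RGB2BGR))
```

```text
[0.4472 0.1856 0.1952] ax [ 0.027 -0.034 -0.999] jaw yaw 0.2 q [ 0.187  0.376  1.817 -0.048  0.93   0.212] t 17.03 w 0.0866
```

View pics/c7.png

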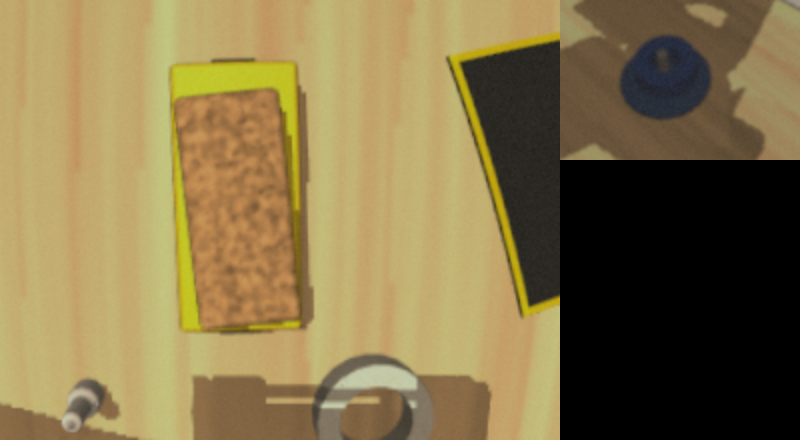

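The roll lies over the post in the side inset. The block corners in the crop are (175,98), (277,88), (300,322) and (203,329). The case corners are (170,66), (297,62), (301,329) and (181,330).

Run:
```python
from h import *
m=robot.camera_model('wrist')
print('block',quad(m,[(175,98),(277,88),(300,322),(203,329)],.07,(200,0),2))
print('case',quad(m,[(170,66),(297,62),(301,329),(181,330)],.04,(200,0),2))
st();go(448,261,120)
```

```text
block (array([447.7, 259.9]), 'w 45.5 l 108.4', 'yaw y-axis-90: 6.3 x: 5.0')
case (array([447.5, 265.4]), 'w 62.4 l 136.6', 'yaw y-axis-90: 1.7 x: 1.3')
[0.4457 0.1816 0.194 ] ax [ 0.023 -0.038 -0.999] jaw yaw 0.1 q [ 0.181  0.376  1.821 -0.051  0.93   0.209] t 17.13 w 0.0871
shift [ 71.    0.9 -82.1]
```

carry_out --commands '[[[1,5,0,-22,-3],[1,15,0,-22,-2],[1,15,1,-22,-1],[1,15,0,-18,0],[1,15,0,0,0],[1,10,0,0,0],[1,0,0,0,0]]]'

```text
time: 17.72
position: [0.441, 0.2552, 0.1121]
tool_rot: [0.466, 0.51, -0.481, 0.539]
ft_force: [-0.1, -0.3, 0.4]
grip_width: 0.087
```

Run:
```python
from h import *
st();go(447.6,260.5,47)
```

```text
[0.441  0.2552 0.1121] ax [ 0.015 -0.044 -0.999] jaw yaw 5.9 q [ 0.333  0.548  1.815 -0.066  0.78   0.278] t 17.72 w 0.0870
shift [64.9  6.4 -7.6]
```

carry_out --commands '[[[1,5,5,-6,0],[1,15,1,-1,0],[1,15,0,-1,0],[1,15,0,0,0],[1,8,0,0,0],[1,0,0,0,0]]]'

```text
time: 18.22
position: [0.451, 0.2568, 0.053]
tool_rot: [0.468, 0.508, -0.484, 0.538]
ft_force: [0.1, 0.6, 0.0]
grip_width: 0.0875
```

Run:
```python
from h import *
st();go(447.6,260.5,47)
```

```text
[0.451  0.2568 0.053 ] ax [ 0.017 -0.044 -0.999] jaw yaw 5.4 q [ 0.33   0.661  1.825 -0.077  0.656  0.298] t 18.22 w 0.0875
shift [ 5.8 -3.2 -4.3]
```

carry_out --commands '[[[1,5,-3,-4,0],[0.75,0,0,0,0],[0.6,0,0,0,0],[0.5,0,0,0,0],[0.4,0,0,0,0],[0.4,0,0,0,0],[0.4,0,0,0,0],[0.4,0,0,0,0]]]' --force 20

```text
time: 18.88
position: [0.45, 0.2608, 0.0508]
tool_rot: [0.471, 0.506, -0.482, 0.538]
ft_force: [-0.3, -0.6, -0.3]
grip_width: 0.0484
```

carry_out --commands '[[[0.4,0,0,0,0],[0.4,0,0,0,0]]]'

```text
time: 19.05
position: [0.4499, 0.2608, 0.0509]
tool_rot: [0.471, 0.506, -0.482, 0.538]
ft_force: [-0.6, -0.4, -1.5]
grip_width: 0.0475
```

Run:
```python
from h import *
st()
```

```text
[0.4499 0.2608 0.0509] ax [ 0.022 -0.042 -0.999] jaw yaw 5.3 q [ 0.339  0.665  1.827 -0.079  0.644  0.309] t 19.05 w 0.0475
```

carry_out --commands '[[[0.4,-5,0,0,0],[0.4,-15,0,0,0],[0.4,-25,0,0,0],[0.4,-20,0,0,0],[0.4,0,0,0,0]]]'

```text
time: 19.47
position: [0.4466, 0.263, 0.117]
tool_rot: [0.469, 0.508, -0.484, 0.537]
ft_force: [0.5, -0.6, -1.4]
grip_width: 0.0479
```

Run:
```python
from h import *
st()
m={'fx': 309.707, 'fy': 309.707, 'cx': 319.15, 'cy': 197.587, 'R': [[1.0, 0.0, -0.002], [0.001, -0.956, 0.295], [-0.002, -0.295, -0.956]], 't': [-0.623, -0.034, 0.392]}
print(quad(m,[(283,107),(348,98),(361,210),(303,219)],.014,(0,0),1))
im,m2=snap('side','s8.png')
k=mask(im,(0,0,110),(180,60,255),(295,175,385,240));c=big(k);print(rect(pts(m2,c,.006)))
a=cv2.resize(im[170:240,290:390],(600,420))
im3=cv2.cvtColor(cv2.imread('pics/wrist0.png'),cv2.COLOR_BGR2RGB)
cv2.imwrite('pics/c8.png',cv2.cvtColor(np.hstack([cv2.resize(im3[85:235,265:385],(480,600)),cv2.resize(im[160:250,180:390],(315,600))[:, :]]),cv2.COLOR_RGB2BGR))
```

```text
[0.4466 0.263  0.117 ] ax [ 0.016 -0.044 -0.999] jaw yaw 5.3 q [ 0.345  0.548  1.79  -0.065  0.805  0.298] t 19.47 w 0.0479
(array([629. ,  16.5]), 'w 76.1 l 141.4', 'yaw y-axis-90: 8.4 x: 8.6')
[630.6  12.7  88.8 136.1   8.7]
```

View pics/c8.png

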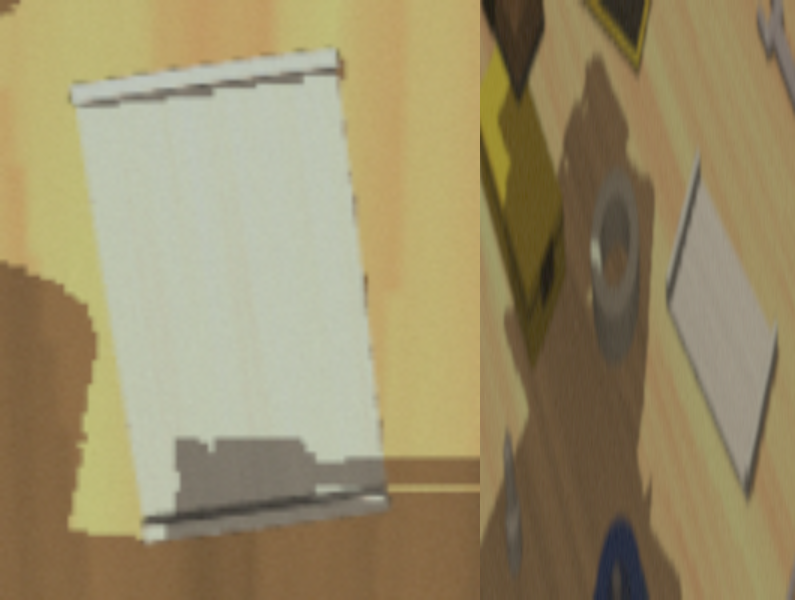

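Run:
```python
from h import *
m={'fx': 309.707, 'fy': 309.707, 'cx': 319.15, 'cy': 197.587, 'R': [[1.0, 0.0, -0.002], [0.001, -0.956, 0.295], [-0.002, -0.295, -0.956]], 't': [-0.623, -0.034, 0.392]}
print(quad(m,[(70,87),(338,48),(388,508),(147,543)],.014,(265,85),4))
go(629,16.5,100)
```

```text
(array([629.2,  15.6]), 'w 78.8 l 144.6', 'yaw y-axis-90: 8.0 x: 8.5')
shift [ 29.3 159.4 260.9]
```

The tray's lip corners in the crop are (70,87), (338,48), (388,508) and (147,543). That puts the tray at (629,16) with a yaw of 8.3°.

carry_out --commands '[[[0.4,0,10,16,0],[0.4,0,20,31,0],[0.4,0,20,32,-1],[0.4,0,20,32,-1],[0.4,0,20,32,-1],[0.4,0,20,32,0],[0.4,0,20,32,0],[0.4,0,16,28,0]]]'

```text
time: 20.18
position: [0.6145, 0.0439, 0.1175]
tool_rot: [0.445, 0.529, -0.472, 0.547]
ft_force: [-0.1, 0.5, -0.5]
grip_width: 0.0478
```

Run:
```python
from h import *
st();go(629,16,60)
```

```text
[0.6145 0.0439 0.1175] ax [-0.005 -0.045 -0.999] jaw yaw 9.1 q [-0.087  0.649  1.539 -0.055  0.955 -0.215] t 20.18 w 0.0478
shift [58.6 10.6 27.4]
```

carry_out --commands '[[[0.4,0,6,14,0],[0.4,10,4,11,0],[0.4,15,1,-2,0],[0.4,15,0,-1,0],[0.4,15,0,0,0],[0.4,8,0,0,0],[0.4,0,0,0,0]]]'

```text
time: 20.77
position: [0.6269, 0.0148, 0.0435]
tool_rot: [0.446, 0.53, -0.476, 0.542]
ft_force: [0.3, 0.2, -0.9]
grip_width: 0.0479
```

Run:
```python
from h import *
st();go(629,16,15)
```

```text
[0.6269 0.0148 0.0435] ax [-0.015 -0.043 -0.999] jaw yaw 8.7 q [-0.132  0.769  1.539 -0.06   0.842 -0.244] t 20.77 w 0.0479
shift [28.4  2.9 -2. ]
```

carry_out --commands '[[[0.4,8,2,-2,0],[0.4,10,1,0,0],[0.4,6,0,0,0],[0.4,0,0,0,0]]]'

```text
time: 21.1
position: [0.6272, 0.0188, 0.0164]
tool_rot: [0.444, 0.532, -0.475, 0.542]
ft_force: [0.2, -0.3, 0.1]
grip_width: 0.0482
```

carry_out --commands '[[[0.4,3,0,0,0],[0.4,0,0,0,0]]]'

```text
time: 21.27
position: [0.6273, 0.0191, 0.0148]
tool_rot: [0.444, 0.532, -0.475, 0.543]
ft_force: [0.4, 0.4, -0.7]
grip_width: 0.0479
```

carry_out --commands '[[[0.4,0,2,3,0],[0.4,0,0,0,0],[0.4,3,0,0,0],[0.4,1,0,0,0]]]'

```text
time: 21.6
position: [0.6318, 0.016, 0.0138]
tool_rot: [0.445, 0.531, -0.474, 0.544]
ft_force: [-4.1, 2.0, 9.3]
grip_width: 0.0482
```

carry_out --commands '[[[0.4,-3,0,0,0],[0.4,0,-3,0,0],[0.4,0,0,0,0],[0.4,2,0,0,0],[0.4,0,0,0,0]]]'

```text
time: 22.02
position: [0.6289, 0.0152, 0.0149]
tool_rot: [0.445, 0.53, -0.474, 0.544]
ft_force: [0.5, -0.2, -1.2]
grip_width: 0.048
```

carry_out --commands '[[[0.4,3,0,0,0],[0.4,1,0,0,0]]]'

```text
time: 22.18
position: [0.6295, 0.015, 0.0133]
tool_rot: [0.445, 0.53, -0.474, 0.545]
ft_force: [-2.2, 0.3, 5.9]
grip_width: 0.0477
```

Now I'll release it and back off over the tray for a look.

carry_out --commands '[[[0.4,1,0,0,0],[0.57,0,0,0,0],[0.6,0,0,0,0],[0.7,0,0,0,0],[1,0,0,0,0],[1,0,0,0,0],[1,0,0,0,0],[1,0,0,0,0]]]'

```text
time: 22.85
position: [0.63, 0.0148, 0.0126]
tool_rot: [0.445, 0.53, -0.474, 0.545]
ft_force: [0.6, 0.3, 0.8]
grip_width: 0.0779
```

carry_out --commands '[[[1,-10,0,0,0],[1,-20,0,0,0],[1,-30,0,0,0],[1,-35,0,0,0],[1,-35,0,0,0],[1,-35,0,0,0],[1,0,-10,-30,4],[1,0,-22,-34,4]]]'

```text
time: 23.52
position: [0.5972, 0.0779, 0.1857]
tool_rot: [-0.486, -0.491, 0.512, -0.511]
ft_force: [-0.4, 0.8, -0.3]
grip_width: 0.0874
```

carry_out --commands '[[[1,0,-30,-25,0],[1,0,-30,-25,0],[1,0,-30,-25,0],[1,0,-30,-20,0],[1,0,-20,-10,0],[1,0,0,0,0]]]'

```text
time: 24.02
position: [0.448, 0.1904, 0.188]
tool_rot: [0.49, 0.489, -0.509, 0.512]
ft_force: [-0.2, 0.6, 0.2]
grip_width: 0.0871
```

Run:
```python
from h import *
st()
im,m=snap('wrist','w9.png');s,_=snap('scene','s9.png')
cv2.imwrite('pics/c9.png',cv2.cvtColor(np.hstack([cv2.resize(im[0:220,200:480],(560,440)),cv2.resize(s[210:320,230:340],(240,240))[[*range(240)]+[0]*200]]),cv2.COLOR_RGB2BGR))
```

```text
[0.448  0.1904 0.188 ] ax [ 0.004 -0.042 -0.999] jaw yaw 0.1 q [ 0.199  0.399  1.801 -0.052  0.947  0.227] t 24.02 w 0.0871
```

View pics/c9.png

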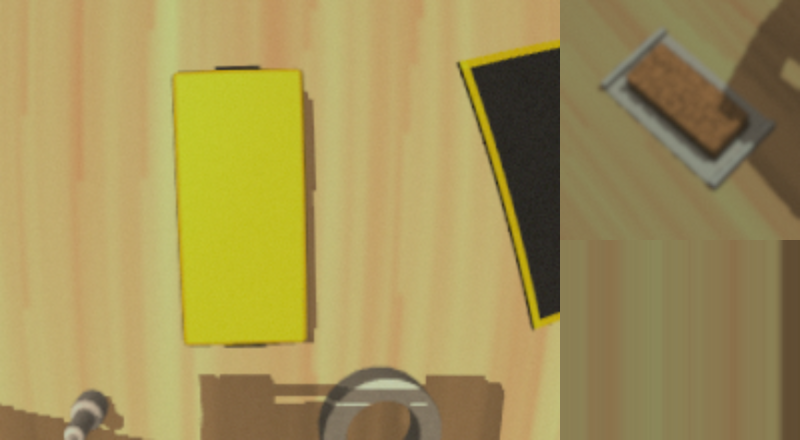

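The block lies in the tray in the scene inset. The case corners in the wrist crop are (174,72), (302,70), (306,341) and (184,345).

Run:
```python
from h import *
m=robot.camera_model('wrist')
print('case',quad(m,[(174,72),(302,70),(306,341),(184,345)],.04,(200,0),2))
im=cv2.cvtColor(cv2.imread('pics/w9.png'),cv2.COLOR_BGR2RGB)
c=big(mask(im,(27,180,150),(35,255,255),(270,20,370,190)));print(rect(pts(m,c,.04,True)))
s=cv2.cvtColor(cv2.imread('pics/s9.png'),cv2.COLOR_BGR2RGB);ms=robot.camera_model('scene')
c=big(mask(s,(5,90,60),(16,255,255),(255,225,325,285)));print('block scene',rect(pts(ms,c,.034)))
st();go(447.5,266,90)
```

```text
case (array([455.2, 267.2]), 'w 62.2 l 137.6', 'yaw y-axis-90: 1.6 x: 1.5')
[454.7 267.2  60.1 136.5   1.9]
block scene [630.2  19.2  48.5 112.3   9. ]
[0.4532 0.1894 0.1885] ax [ 0.01  -0.042 -0.999] jaw yaw 0.1 q [ 0.195  0.402  1.794 -0.053  0.945  0.226] t 24.12 w 0.0870
shift [ 95.2  -6.6 -80.7]
```

carry_out --commands '[[[1,10,-2,-20,-2],[1,15,-2,-22,0],[1,20,-1,-22,0],[1,20,0,-18,0],[1,20,0,0,0],[1,15,0,0,0],[1,0,0,0,0]]]'

```text
time: 24.7
position: [0.4686, 0.2688, 0.0862]
tool_rot: [0.493, 0.488, -0.493, 0.525]
ft_force: [0.9, -0.4, 0.1]
grip_width: 0.0873
```

Run:
```python
from h import *
st();go(448.5,266.5,50);go(448.5,266.5,11)
```

```text
[0.4686 0.2688 0.0862] ax [ 0.038 -0.037 -0.999] jaw yaw 1.6 q [ 0.341  0.614  1.772 -0.071  0.733  0.366] t 24.70 w 0.0873
shift [ 35.4 -21.5   0.4]
shift [ 74.4 -22.9  -1. ]
```

carry_out --commands '[[[1,0,-12,0,0],[1,5,-9,0,0],[1,12,-2,0,0],[1,12,0,0,0],[1,0,0,0,0]]]'

```text
time: 25.12
position: [0.452, 0.2653, 0.059]
tool_rot: [0.497, 0.485, -0.492, 0.525]
ft_force: [0.4, 0.9, 0.3]
grip_width: 0.0869
```

Run:
```python
from h import *
st();go(448.5,266.5,11)
```

```text
[0.452  0.2653 0.059 ] ax [ 0.046 -0.035 -0.998] jaw yaw 1.2 q [ 0.346  0.648  1.832 -0.082  0.631  0.391] t 25.12 w 0.0869
shift [47.7 -5.7 -3. ]
```

carry_out --commands '[[[1,6,-4,-2,0],[1,14,-2,-1,0],[1,14,-1,0,0],[1,10,0,0,0],[1,0,0,0,0]]]'

```text
time: 25.53
position: [0.4507, 0.2669, 0.0181]
tool_rot: [0.502, 0.482, -0.489, 0.526]
ft_force: [-0.8, 0.3, -0.3]
grip_width: 0.0869
```

Run:
```python
from h import *
st();go(448.5,266.5,11)
```

```text
[0.4507 0.2669 0.0181] ax [ 0.056 -0.031 -0.998] jaw yaw 1.0 q [ 0.35   0.723  1.855 -0.098  0.523  0.416] t 25.53 w 0.0869
shift [ 7.  -2.6  0.2]
```

carry_out --commands '[[[1,6,-2,0,-1],[0.85,0,0,0,0],[0.75,0,0,0,0],[0.65,0,0,0,0],[0.6,0,0,0,0],[0.6,0,0,0,0],[0.6,0,0,0,0],[0.6,0,0,0,0]]]' --force 30

```text
time: 26.2
position: [0.45, 0.2671, 0.0136]
tool_rot: [0.498, 0.486, -0.484, 0.531]
ft_force: [-0.7, -0.2, -2.0]
grip_width: 0.0646
```

Run:
```python
from h import *
st()
```

```text
[0.45   0.2671 0.0136] ax [ 0.059 -0.03  -0.998] jaw yaw 2.1 q [ 0.351  0.731  1.859 -0.1    0.508  0.402] t 26.20 w 0.0646
```

carry_out --commands '[[[0.6,-5,0,0,0],[0.6,-10,0,0,0],[0.6,-15,0,0,0],[0.6,-20,0,0,0],[0.6,-20,5,0,0],[0.6,-5,15,0,-3],[0.6,0,20,0,-4],[0.6,0,20,0,-4]]]'

```text
time: 26.87
position: [0.4954, 0.2732, 0.0962]
tool_rot: [0.436, 0.536, -0.438, 0.575]
ft_force: [1.5, 0.6, -3.9]
grip_width: 0.0647
```

Run:
```python
from h import *
st();go(641.5,293.5,80)
```

```text
[0.4954 0.2732 0.0962] ax [ 0.042 -0.036 -0.998] jaw yaw 13.6 q [ 0.333  0.62   1.705 -0.067  0.789  0.141] t 26.87 w 0.0647
shift [ 21.6 146.1  13.8]
```

carry_out --commands '[[[0.6,0,24,2,-3],[0.6,0,24,3,-3],[0.6,0,24,5,-1],[0.6,0,24,6,0],[0.6,0,20,6,0],[0.6,0,10,0,0],[0.6,0,0,0,0]]]'

```text
time: 27.45
position: [0.6268, 0.2933, 0.1062]
tool_rot: [0.398, 0.564, -0.401, 0.602]
ft_force: [-0.5, -0.1, -4.4]
grip_width: 0.0644
```

Run:
```python
from h import *
st();go(641.5,293.5,40)
```

```text
[0.6268 0.2933 0.1062] ax [ 0.043 -0.034 -0.999] jaw yaw 21.2 q [ 0.297  0.74   1.364 -0.053  1.007 -0.044] t 27.45 w 0.0644
shift [66.7 11.9  2. ]
```

carry_out --commands '[[[0.6,8,6,1,0],[0.6,14,4,1,0],[0.6,15,2,0,0],[0.6,15,0,0,0],[0.6,8,0,0,0],[0.6,0,0,0,0]]]'

```text
time: 27.95
position: [0.6354, 0.2924, 0.0392]
tool_rot: [0.395, 0.566, -0.404, 0.6]
ft_force: [-0.3, 0.2, -3.9]
grip_width: 0.0647
```

Run:
```python
from h import *
st();go(641.5,293.5,18)
```

```text
[0.6354 0.2924 0.0392] ax [ 0.032 -0.037 -0.999] jaw yaw 21.2 q [ 0.292  0.839  1.363 -0.056  0.921 -0.045] t 27.95 w 0.0647
shift [21.3  5.8  0.2]
```

carry_out --commands '[[[0.6,3,5,0,0],[0.6,7,1,0,0],[0.6,6,0,0,0],[0.6,0,0,0,0]]]'

```text
time: 28.28
position: [0.6399, 0.2939, 0.02]
tool_rot: [0.394, 0.568, -0.405, 0.599]
ft_force: [-0.3, -0.7, -4.0]
grip_width: 0.0644
```

Run:
```python
from h import *
st();go(641.5,293.5,18)
im,m=snap('wrist','w10.png');s,_=snap('scene','s10.png');d,_=snap('side','d10.png')
cv2.imwrite('pics/c10.png',cv2.cvtColor(np.hstack([cv2.resize(s[310:400,310:450],(400,257)),cv2.resize(d[100:190,200:340],(400,257))]),cv2.COLOR_RGB2BGR))
```

```text
[0.6399 0.2939 0.02  ] ax [ 0.028 -0.038 -0.999] jaw yaw 21.2 q [ 0.292  0.871  1.35  -0.057  0.906 -0.044] t 28.28 w 0.0644
shift [2.  1.3 0.9]
```

View pics/c10.png

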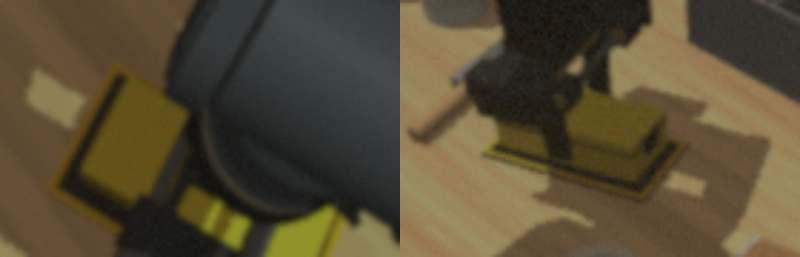

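The case sits centred over the mat in both crops, so I'll lower it until it touches.

carry_out --commands '[[[0.6,3,1,0,0],[0.6,1,0,0,0]]]'

```text
time: 28.6
position: [0.6428, 0.2948, 0.0191]
tool_rot: [0.395, 0.566, -0.403, 0.6]
ft_force: [-1.2, -1.0, -2.3]
grip_width: 0.0643
```

carry_out --commands '[[[0.6,2,0,0,0],[0.6,1,0,0,0]]]'

```text
time: 28.77
position: [0.6432, 0.2949, 0.0185]
tool_rot: [0.395, 0.566, -0.403, 0.6]
ft_force: [-1.6, -0.1, -1.2]
grip_width: 0.0644
```

carry_out --commands '[[[0.6,2,-2,1,0],[0.6,1,0,0,0],[0.6,1,0,0,0]]]'

```text
time: 29.02
position: [0.6432, 0.2948, 0.0182]
tool_rot: [0.397, 0.565, -0.401, 0.601]
ft_force: [-3.6, -0.3, 5.2]
grip_width: 0.0647
```

carry_out --commands '[[[0.6,-4,0,0,0],[0.6,0,-2,1,0],[0.6,0,0,0,0],[0.6,3,0,0,0],[0.6,2,0,0,0]]]'

```text
time: 29.43
position: [0.6412, 0.292, 0.0166]
tool_rot: [0.397, 0.565, -0.402, 0.601]
ft_force: [-7.3, -1.3, 11.7]
grip_width: 0.0637
```

carry_out --commands '[[[0.6,2,0,0,0]]]'

```text
time: 29.52
position: [0.6411, 0.2919, 0.0164]
tool_rot: [0.397, 0.566, -0.402, 0.601]
ft_force: [-6.6, -0.6, 15.5]
grip_width: 0.0636
```

carry_out --commands '[[[0.75,0,0,0,0],[0.78,0,0,0,0],[0.85,0,0,0,0],[1,0,0,0,0],[1,0,0,0,0],[1,0,0,0,0],[1,-8,0,0,0],[1,-15,0,0,0]]]'

```text
time: 30.18
position: [0.6403, 0.2917, 0.0376]
tool_rot: [0.396, 0.566, -0.403, 0.601]
ft_force: [1.0, -0.4, -0.3]
grip_width: 0.0864
```

carry_out --commands '[[[1,-25,0,0,0],[1,-30,0,0,0],[1,-30,0,15,0],[1,-30,0,30,0],[1,-25,0,30,0],[1,0,0,30,0],[1,0,0,0,0],[1,0,0,0,0]]]'

```text
time: 30.85
position: [0.6763, 0.1984, 0.2035]
tool_rot: [0.398, 0.563, -0.398, 0.606]
ft_force: [0.1, 0.7, 0.5]
grip_width: 0.0872
```

Run:
```python
from h import *
st()
im,m=snap('wrist','w11.png');s,_=snap('scene','s11.png');d,_=snap('side','d11.png')
cv2.imwrite('pics/c11.png',cv2.cvtColor(np.vstack([cv2.resize(im[0:220,180:480],(600,440)),]),cv2.COLOR_RGB2BGR))
```

```text
[0.6763 0.1984 0.2035] ax [ 0.05  -0.035 -0.998] jaw yaw 21.5 q [ 0.145  0.642  1.265 -0.045  1.191 -0.214] t 30.85 w 0.0872
```

View pics/c11.png

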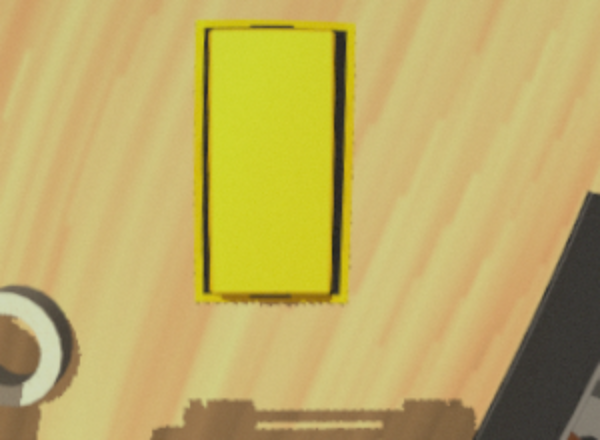

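View pics/d11.png

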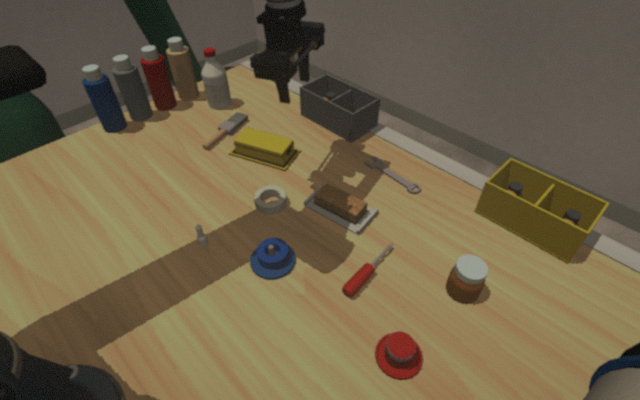

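The case lies parallel to the mat's border in the crop. Its corners are (208,28), (334,30), (331,295) and (209,293), and the mat's are (196,20), (355,24), (348,303) and (197,300). The side view shows the tin, roll and block in place, with the jar still at (467,280).

Run:
```python
from h import *
m=robot.camera_model('wrist')
print('case',quad(m,[(208,28),(334,30),(331,295),(209,293)],.044,(180,0),2))
print('mat',quad(m,[(196,20),(355,24),(348,303),(197,300)],.004,(180,0),2))
d=cv2.cvtColor(cv2.imread('pics/d11.png'),cv2.COLOR_BGR2RGB);s=cv2.cvtColor(cv2.imread('pics/s11.png'),cv2.COLOR_BGR2RGB)
ms,md=robot.camera_model('scene'),robot.camera_model('side')
c=big(mask(s,(5,90,60),(16,255,255),(240,215,335,300)));print('block scene',rect(pts(ms,c,.034)))
a=cv2.resize(d[180:235,298:384],(430,275),interpolation=2);b=cv2.resize(s[215:305,240:335],(290,275))
cv2.imwrite('pics/c12.png',cv2.cvtColor(np.hstack([a,b]),cv2.COLOR_RGB2BGR))
```

```text
case (array([637.8, 293.4]), 'w 62.6 l 137.1', 'yaw y-axis-90: 21.4 x: 20.5')
mat (array([639.8, 295.7]), 'w 88.5 l 163.6', 'yaw y-axis-90: 21.0 x: 20.2')
block scene [631.4  17.8  49.3 108.8   9.5]
```

View pics/c12.png

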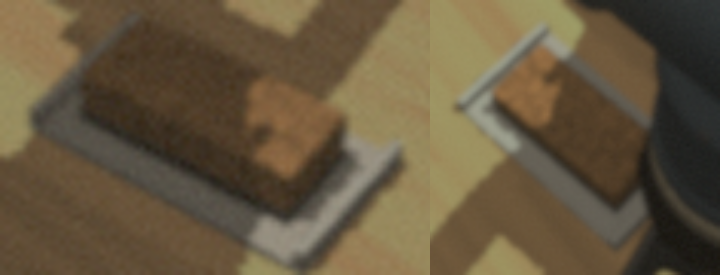

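```bash
python3 -c "
from h import *
print(robot.hand_in())"
```

```text
the job is handed in; nothing more can be done
None
```

I cleared the pile from the top down in the order asked, and the job was handed in at about 31 s of the 120 s. Each piece was lowered until it touched, then released.

| Piece | Last check |
|---|---|
| Red tin | Upright inside the red tray. |
| Blue tape roll | Over the post, lying on the base. |
| Cork block | Flat between the tray lips. It measured (631, 18) mm against the tray's (629, 16), with yaw within about 1°. |
| Yellow case | Flat on the mat. It was about 3 mm off centre, with yaw within 0.5°. |
| Amber jar | In the last side view it is where it stood at the start. I checked this by eye only. |

- **Tool tilt:** The tool axis drifted by 2–4° during the job, and my one attempt to correct it at the inner reach limit did not work. The pieces were therefore set down slightly tilted and settled flat when released.
- **Tin contact:** The wrist force briefly reached about 23 N when the tin touched down, well under the limit. I backed off, recentred it and set it down again.
- **Measurement spread:** The cameras disagreed by 2–5 mm in places, so the placement figures above are good to about 3 mm.
- **Picture budget:** I viewed 15 pictures, one over the 14 allowed.

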